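Fill the gift tin with seven bottles

ROBOT

A 6-joint arm with a two-finger parallel gripper is mounted at the origin on the work surface. World frame = base frame: x ahead of the robot, y to its left, z up, the work surface at z = 0. Lengths are in mm, angles in rad, forces in N, time in s.
With the tool pointing down it reaches from about 350 to 875 mm from the base axis. Payload 4.2 kg.
Tool frame: the origin (TCP) lies midway between the tips of the shut fingers; the grasp point (between the pads) lies 19 mm behind it; z points along the fingers, y is the direction in which the jaws open and shut (so a half turn about z gives the same grasp; the last joint's range is limited). The gripper opens to 85 mm and grips with 20 to 120 N. Pads are 22 mm wide; open, the fingers measure 114 mm over their backs; the gripper's body (76 mm by 85 mm) begins 54 mm behind the grasp point. The pads swing forward as they close: fully open they stand 13 mm farther back than shut.
Start: joints at [1.603, 0.385, 0.008, 0, -1.194, -0.259], TCP at [140.507, 608.98, 231.312] pointing down, gripper open.
Joint ranges: [-3.14, 3.14], [-1.21, 2.06], [-1.07, 1.41], [-3.16, 2.05], [-2.99, -0.16], [-3.1, 3.1]. Speed limits (rad/s): [2.79, 2.79, 3.14, 3.14, 3.14, 3.14].

INTERFACE

Orientations are given as a unit quaternion [x, y, z, w].
In Python, from bench import read_state, get_image, job_done, search_frame, regions_of gives the robot as it stands.
- The arm moves only by the tool servo_tool, never from a script. Its arguments are lists of equal length, an entry for each row: "turn": the turn, a rotation vector about the world's x, y, z in rad, a list of three; "dp": the shift along the world's x, y, z in m, a list of three; "fingers": the finger opening in m, from 0 to 0.0854. In form: {"turn": [[rx, ry, rz], ...], "dp": [[tx, ty, tz], ...], "fingers": [fingers, ...]}. A call has exactly 5 rows; each row shifts and turns the pose as measured when the row begins; what a row does not reach is not made up. A row lasts 1/8 s, in which the tool goes at most 62.5 mm and 10.7 degrees, less where a joint would pass 70% of its speed; a pose out of reach is approached as far as the arm can. A call is refused whole if a number of a shift passes 0.0625 or a number of a turn 0.188, either way. A call with a gripper value outside its range is refused whole. The fingers move at their own pace and stop on an object; the grip force is fixed at half the most. Time passes only in rows, so rows that do not move let the fingers close, or fill a call up. It gives the time, the measured TCP pose, the force and the opening at its end, in the units of the state.
- read_state(): the state, without advancing time (a new reading comes with each control period).
- get_image(name): name is "scene" or "top" or "wrist"; returns a dict with "img" (420x560x3 uint8, red, green, blue), "vfov" (degrees; the focal length in pixels is half the picture's height over the tangent of half this angle, whatever the lens; pixels are square), "cx", "cy" (the principal point, pixels), "world_from_camera" (4x4, takes a point from camera to world coordinates); the wrist camera has in their place "mount" (4x4, takes a point from camera to tool coordinates, whose origin is the TCP and whose axes are the flange's). Camera axes: x right, y down, z forward; pixel columns grow to the right and rows downward; lengths in mm; the calibration is good to about 2 mm. A picture is of the moment at which its call begins: read the wrist's pose just before it. There is no depth.
- job_done(): hands the job in, once; it reports no verdict.
Trained networks look in the newest picture that a camera, given by its name, has taken for a name from the list of things; names that differ only in an ending like _2 or _b are one class to them, and where a whole thing is asked for, a point or a joint stands for the part that bears it (a point fixed in the world has none). Each returns a list of dicts, best first, with "score" (0 to 1); they miss things now and then, are a little off and sometimes report something else, mostly with a low value. They report only what shows in the picture. A call takes as long as a camera call. They do not tell look-alikes from the thing itself.
- search_frame(query, camera): "box" ([left, top, width, height] in pixels, round what is visible of it).
- regions_of(query, camera): "region" (420x560 bool, what is visible of it) and "box" ([left, top, width, height] in pixels, round what is visible of it).
The state is a dict: "clock": time; "joints": joint angles; "joint_vel": joint speeds; "joint_efforts": joint torques, N m; "position": TCP position; "ee_rot": TCP orientation; "contact_force": force on the tool from outside, world axes, zero at the start; "wrist_torque": the same for the moment, N m; "gripper_width": finger opening in mm.
Only numpy, scipy, OpenCV 4.12 (cv2) and the standard library are available. Lean on these libraries where they do the work, as an engineer would, in place of code of your own. Each camera call takes 0.05 s, during which the arm holds its last target. There are 200 camera calls.

TASK

Finish packing the round gift tin: slide the bottles that have strayed inside it back together, pick out the two loose bottles of the same size as those in the tin, and fit them in, so that all seven stand upright and flat on the tin's floor, one in the middle and six around it. Do it gently: do not force a bottle down when it catches on its neighbours, knock no bottle over, and leave the slimmer bottle, the stouter bottle and the other things on the table alone.

Things in the scene. Friction and masses are not known exactly. Their poses are not given: they have to be found in the camera images.
- tin: round open gift tin, bare metal, held fast on the table by three wooden chocks 20 mm high; inner diameter 150 mm, wall 2 mm, floor 3 mm thick, rim 70 mm high. Origin at the centre of its underside, z up. It just takes seven 48 mm bottles, one in the middle and six around it, 3 mm to spare on the radius. At the start it holds five; two neighbouring ring places, on its own +x side, are empty: the bay
- match_a: bottle of the matching size on the table: sealed, white ceramic, 48 mm in diameter, 108 mm tall, about 0.12 kg. Straight body to 55 mm, bevelled shoulder to 67 mm, then neck and round wooden stopper, 20 mm in diameter, up to 108 mm: grip it there. Foot bevelled 4 mm in over 6 mm of height, so it slips past a neighbour's shoulder only if less than about 3 mm off. Origin: centre of its underside, z up
- match_b: second bottle of the matching size on the table, same as match_a. In a packed tin the stoppers of neighbours are 28 mm apart and stand above the rim, so fingers opened only a little (to about 35 mm) let go without touching neighbours. Bottles slide easily on the tin's floor when pushed by the stopper with a few newtons. Origin: centre of its underside, z up
- slim: look-alike bottle of the wrong size: 40 mm in diameter, otherwise same height, shape and stopper; standing on the table, not to be packed or moved. Origin at the centre of its underside
- stout: look-alike bottle of the wrong size: 56 mm in diameter, otherwise same height, shape and stopper; standing on the table, not to be packed or moved. Origin at the centre of its underside
- knife: bystander: grey parcel knife 20 x 150 x 14 mm lying between the four bottles on the table; origin at the centre of its underside
- tape: bystander: roll of brown tape, 90 mm in diameter, 48 mm tall, lying flat; origin at the centre of its underside
- twine: bystander: reel of paper twine, 70 mm in diameter, 80 mm tall; origin at the centre of its underside
- packed_1: one of the five bottles already standing in the tin: white ceramic bottle with a wooden stopper, same size and shape as match_a; origin at the centre of its underside, z up the bottle. It has strayed from the middle, 12 to 20 mm into the empty bay (along the tin's own +x)
- packed_2: one of the five bottles already standing in the tin: white ceramic bottle with a wooden stopper, same size and shape as match_a; origin at the centre of its underside, z up the bottle. One end of the row beside the bay, 5 to 13 mm strayed into it
- packed_3: one of the five bottles already standing in the tin: white ceramic bottle with a wooden stopper, same size and shape as match_a; origin at the centre of its underside, z up the bottle. In the ring, opposite the bay
- packed_4: one of the five bottles already standing in the tin: white ceramic bottle with a wooden stopper, same size and shape as match_a; origin at the centre of its underside, z up the bottle. In the ring, opposite the bay
- packed_5: one of the five bottles already standing in the tin: white ceramic bottle with a wooden stopper, same size and shape as match_a; origin at the centre of its underside, z up the bottle. The other end of the row beside the bay, 5 to 13 mm strayed into it
Not all that is in view belongs to the job. What is shaped like the match_a but black, pink or red is not meant.

How it is judged (in metres and radians):
At the end, for the whole second after the job is handed in: All seven 48 mm bottles stand in the tin, undersides within 2.5 mm of its floor, within 53 mm of its axis, upright to 0.06 rad and at rest; the slim and stout bottles are upright and within 40 mm of where they stood (z of each of packed_1, packed_2, packed_3, packed_4, packed_5, match_a, match_b in the frame of tin below 0.0055 m and horizontal distance between each of packed_1, packed_2, packed_3, packed_4, packed_5, match_a, match_b and tin below 0.053 m and angle between each of packed_1, packed_2, packed_3, packed_4, packed_5, match_a, match_b's own z axis and vertical below 0.06 rad and linear speed of each of packed_1, packed_2, packed_3, packed_4, packed_5, match_a, match_b below 0.01 m/s and distance of each of slim, stout from where it was at the start of the episode below 0.04 m and angle between each of slim, stout's own z axis and vertical below 0.1 rad); the robot touches nothing.
It fails at once if a bottle is knocked over (angle between any of packed_1, packed_2, packed_3, packed_4, packed_5, match_a, match_b, slim, stout's own z axis and vertical above 0.6 rad).
It fails at once if a wrong-size bottle is shifted by more than 40 mm (distance of any of slim, stout from where it was at the start of the episode above 0.04 m).
It fails at once if the knife, tape or twine is shifted by more than 40 mm (distance of any of knife, tape, twine from where it was at the start of the episode above 0.04 m).
It fails at once if the bottles are forced: one of them presses on the tin with more than 40 N (contact force between any of packed_1, packed_2, packed_3, packed_4, packed_5, match_a, match_b and tin above 40 N).
It also fails if it takes over 72 s, if anything falls off the work surface, if the arm or the gripper's body presses on something with over 40 N, if the wrist force passes 120 N, or if a joint passes its speed limit or range.

## Working session

There is one attempt and no reset: what is moved stays moved. The work goes in short steps, Python scripts to look and compute and a tool call to move; the robot and the scene stay as the last step left them, time stands still between calls to the robot, and variables do not carry over. Pictures are saved under pics/ and viewed, about 8 in all and at most 12, crops included, and the job is handed in when it is done.

Besides the shell and the picture viewer there is one more tool, called after "Call:" by a JSON object that holds its "fn" and its "kwargs". servo_tool: Moves the arm, as the interface text tells. Its arguments: {"type":"object","properties":{"turn":{"type":"array","items":{"type":"array","items":{"type":"number"}}},"dp":{"type":"array","items":{"type":"array","items":{"type":"number"}}},"fingers":{"type":"array","items":{"type":"number"}}},"required":["turn","dp","fingers"]}

```bash
mkdir -p pics; ls
python3 - <<'E'
from bench import *
import cv2,numpy as np
s=read_state();print(s)
for n in("scene","top"):
    d=get_image(n);print(n,d["vfov"],d["cx"],d["cy"],np.round(d["world_from_camera"],3).tolist())
    cv2.imwrite(f"pics/{n}0.png",d["img"][...,::-1])
    for q in("match_a","tin","knife","slim","stout","packed_1"):
        print(q,[(r["box"],round(r["score"],2)) for r in search_frame(q,n)])
E
```

```text
pics
{'clock': 0.0, 'joints': array([ 1.60260001e+00,  3.85566073e-01,  6.61543081e-03, -5.44750300e-04,
       -1.19402559e+00, -2.58610248e-01]), 'joint_vel': array([-1.88520383e-04, -9.22075274e-04, -4.13499317e-04, -8.11036546e-04,
        1.49090966e-05, -1.47528649e-03]), 'joint_efforts': array([-3.06485790e-04, -3.92287946e+01,  1.88401240e+01,  4.18623179e+00,
       -4.62168930e-03, -3.21760709e-06]), 'position': array([140.37360249, 608.41456487, 230.20500348]), 'ee_rot': array([ 9.93564738e-01, -1.13260142e-01, -9.27835908e-05,  1.11511186e-03]), 'contact_force': array([ 0.17517609, -0.17765384, -0.25339892]), 'wrist_torque': array([-0.01103207, -0.02599607,  0.03822348]), 'gripper_width': 85.5107697878006}
scene 47.892362616954685 283.1886928563857 214.04835002607928 [[0.037, 0.707, -0.707, 1296.02], [0.999, -0.035, 0.017, -42.18], [-0.012, -0.707, -0.707, 777.221], [0.0, 0.0, 0.0, 1.0]]
match_a [([439.1, 242.1, 26.9, 40.3], 0.88), ([362.8, 196.5, 20.9, 42.7], 0.83), ([417.2, 199.2, 25.4, 43.3], 0.78), ([397.3, 240.3, 30.6, 44.7], 0.6)]
tin [([233.9, 192.0, 85.3, 74.9], 0
[... 494 characters left out ...]
0.112, -0.994, 1052.65], [0.0, 0.0, 0.0, 1.0]]
match_a [([146.9, 145.9, 27.0, 23.5], 0.98), ([215.3, 156.9, 19.8, 21.2], 0.85), ([182.0, 148.4, 24.4, 21.3], 0.84), ([204.6, 199.0, 23.8, 20.8], 0.67), ([155.0, 192.0, 29.4, 17.7], 0.57), ([302.9, 183.1, 21.1, 20.8], 0.17)]
tin [([267.0, 170.4, 74.6, 73.3], 0.66)]
knife [([156.3, 228.1, 65.8, 13.0], 0.8), ([256.2, 120.5, 23.9, 34.7], 0.48)]
slim [([147.5, 250.2, 27.7, 14.8], 0.83)]
stout [([204.5, 199.2, 23.5, 22.3], 0.72), ([209.0, 254.5, 27.7, 23.2], 0.57)]
packed_1 [([284.3, 174.6, 14.2, 21.8], 0.9), ([311.0, 195.7, 19.4, 25.1], 0.89), ([301.9, 181.5, 21.7, 20.9], 0.86), ([286.7, 216.9, 23.1, 19.2], 0.83), ([283.6, 198.2, 17.7, 18.2], 0.78)]
```

Run:
```python
import cv2,numpy as np
a=cv2.imread("pics/top0.png");b=cv2.imread("pics/scene0.png")
x=cv2.resize(a[100:310,120:400],(800,600),interpolation=cv2.INTER_CUBIC)
y=cv2.resize(b[130:320,220:480],(800,585),interpolation=cv2.INTER_CUBIC)
cv2.imwrite("pics/topc.png",x);cv2.imwrite("pics/scenec.png",y)
```

```text
(no output)
```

View pics/topc.png

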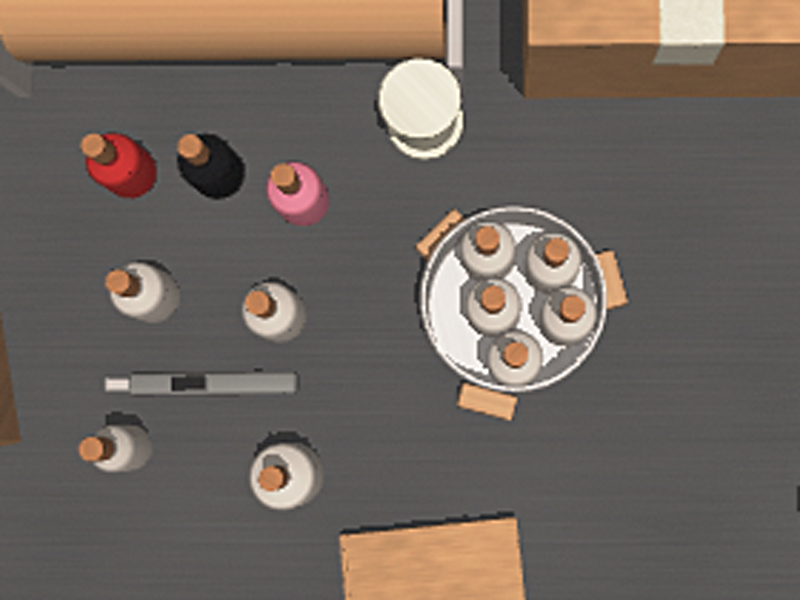

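View pics/scenec.png

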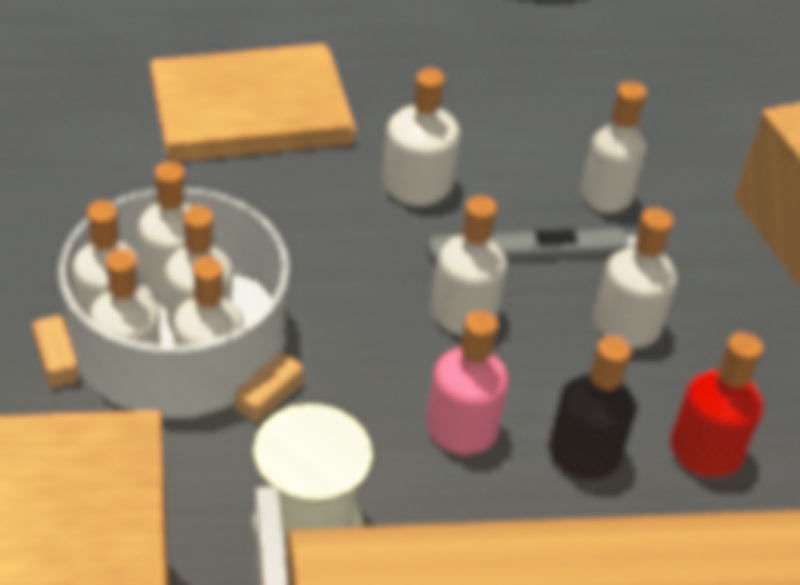

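The top view, where left is world +y and up is world +x, shows two mid-size white bottles at crop (140,290) and (272,310). The slim bottle is at (120,448) and the stout one at (285,475). The tin is at (515,300) with its bay towards image-left, which is world +y. Next I'll triangulate.

```bash
cat > h.py <<'E'
from bench import *
import cv2,numpy as np
from scipy.spatial.transform import Rotation as R
def cam(name):
    T=None
    if name=="wrist":
        s=read_state();T=np.eye(4);T[:3,:3]=R.from_quat(s["ee_rot"]).as_matrix();T[:3,3]=s["position"]
    d=get_image(name);d["W"]=d["world_from_camera"] if T is None else T@d["mount"];return d
def at(d,u,v,z):
    f=210/np.tan(np.radians(d["vfov"]/2))
    r=d["W"][:3,:3]@np.array([(u-d["cx"])/f,(v-d["cy"])/f,1]);p=d["W"][:3,3];return p+r*(z-p[2])/r[2]
def px(d,P):
    f=210/np.tan(np.radians(d["vfov"]/2))
    q=np.linalg.inv(d["W"])@np.append(P,1);return np.array([d["cx"]+f*q[0]/q[2],d["cy"]+f*q[1]/q[2]])
def blobs(img,lo=30,hi=4000,h=(5,22),s=90,v=60):
    k=cv2.cvtColor(img,cv2.COLOR_RGB2HSV)
    m=cv2.inRange(k,(h[0],s,v),(h[1],255,255))
    n,l,st,c=cv2.connectedComponentsWithStats(m)
    return [(c[i].round(1),st[i]) for i in range(1,n) if lo<st[i][4]<hi],m
E
python3 - <<'E'
from h import *
d=cam("wrist");print(np.round(d["mount"],3).tolist(),d["vfov"],d["cx"],d["cy"])
d=cam("top")
b,_=blobs(d["img"],20,200)
for c,s in b:
    print(c,s[2:],at(d,*c,100)[:2].round(0))
for name,bx in (("tin",(267,170.4,74.6,73.3)),("stout",(209,254.5,27.7,23.2))):
    print(name,at(d,bx[0]+bx[2]/2,bx[1]+bx[3]/2,70)[:2].round())
d2=cam("scene")
b,_=blobs(d2["img"],20,400)
for c,s in b: print("scene",c,s[2:],at(d2,*c,97)[:2].round(0))
E
```

```text
[[-0.001, -0.966, -0.257, 64.924], [1.0, -0.0, -0.001, 0.627], [0.001, -0.257, 0.966, -141.78], [0.0, 0.0, 0.0, 1.0]] 71.85742392678165 278.394014427201 215.24870264821615
[153.8 151.6] [12 11 92] [715. 305.]
[187.2 151.9] [11 11 89] [714. 226.]
[219.3 162.1] [10 11 79] [689. 149.]
[273.2 181.1] [ 18  18 105] [643.  22.]
[290.1 183.6] [ 9 10 68] [636. -18.]
[314.2 187.6] [ 9 10 67] [627. -74.]
[334.  197.6] [ 11  20 114] [ 603. -120.]
[162.3 198.8] [12 10 85] [602. 282.]
[292.1 204.3] [ 9 10 69] [588. -22.]
[210.6 206.1] [10  9 72] [584. 168.]
[319.7 207.6] [ 9 10 69] [580. -86.]
[300.  223.8] [ 9  9 64] [542. -40.]
[289.9 240. ] [ 21  13 176] [505. -17.]
[153.1 256.7] [12  9 83] [467. 299.]
[215.1 266.9] [10  9 70] [444. 155.]
tin [584. -51.]
stout [445. 142.]
scene [268.5   2.3] [ 7  7 37] [-488.  -39.]
scene [530.3  13.3] [11 10 89] [-327.  868.]
scene [514.8  15.3] [ 6  7 27] [-314.  809.]
scene [510.8  62.7] [ 7  7 35] [ 18. 669.]
scene [359.  158.5] [ 10  15 119] [445. 155.]
scene [423.9 162.9] [ 11  15 129] [469. 299.]
scene [375.4 200.3] [ 11  16 142] [586. 168.]
scene [256.  210.1] [ 17  32 271] [602. -81.]
scene [285.5 212. ] [ 13  34 266] [611. -21.]
scene [432.  204.3] [ 12  17 149] [603. 282.]
scene [375.4 238.4] [ 13  17 168] [692. 149.]
scene [237.6 243.3] [ 15  24 249] [ 692. -116.]
scene [460.1 246.1] [ 15  19 199] [719. 306.]
scene [417.9 247.4] [ 15  18 188] [718. 225.]
scene [307.1 255.4] [ 22  22 286] [728.  15.]
scene [555.4 310.3] [ 12  35 225] [867. 422.]
```

Call:
{"fn": "servo_tool", "kwargs": {"turn": [[0,0,0],[0,0,0],[0,0,0],[0,0,0],[0,0,0]], "dp": [[0.032,-0.053,0],[0.032,-0.053,0],[0.032,-0.053,0],[0.032,-0.053,0],[0.032,-0.053,0]], "fingers": [0.05,0.05,0.05,0.04,0.04]}}

```text
clock: 1.48
position: [300.8, 342.1, 230.4]
ee_rot: [0.994, -0.11, 0.001, -0.001]
contact_force: [1.2, 0.1, -0.2]
gripper_width: 39.9
```

Call:
{"fn": "servo_tool", "kwargs": {"turn": [[0,0,0],[0,0,0],[0,0,0],[0,0,0],[0,0,0]], "dp": [[0.032,-0.053,0],[0.032,-0.053,0],[0.032,-0.053,0],[0.032,-0.053,0],[0.032,-0.053,0]], "fingers": [0.04,0.04,0.04,0.04,0.04]}}

```text
clock: 2.1
position: [461.4, 73.9, 233.2]
ee_rot: [0.994, -0.108, 0.004, -0.003]
contact_force: [0.5, 0.8, 1.0]
gripper_width: 40.0
```

Call:
{"fn": "servo_tool", "kwargs": {"turn": [[0,0,0],[0,0,0],[0,0,0],[0,0,0],[0,0,0]], "dp": [[0.027,-0.052,0],[0.025,-0.04,0],[0.008,-0.01,0],[0,0,0],[0,0,0]], "fingers": [0.04,0.04,0.04,0.04,0.04]}}

```text
clock: 2.72
position: [523.7, -34.1, 233.5]
ee_rot: [0.994, -0.111, 0.004, -0.004]
contact_force: [-0.3, 1.0, -0.2]
gripper_width: 40.0
```

Run:
```python
from h import *
d=cam("wrist");np.save("w1.npy",d,allow_pickle=True)
cv2.imwrite("pics/w1.png",d["img"][...,::-1])
for c,s in blobs(d["img"],60,3000)[0]: print(c,s,at(d,*c,109)[:2].round(1))
for r in search_frame("tin","wrist"): print(r)
```

```text
[37.3 72.7] [  15   57   47   31 1014] [685.7 139.9]
[201.7  89.7] [190  70  26  42 265] [641.7   7.2]
[297.8  86.4] [287  73  23  28 524] [626.  -73.6]
[233.4  89.7] [221  76  26  28 553] [635.7 -19.3]
[343.1  96.9] [330  76  25  45 398] [ 609.2 -109.8]
[321.7 136.9] [310 126  24  23 438] [580.7 -85.8]
[251.2 144.1] [240 133  24  23 413] [588.4 -23.2]
[281.3 187.2] [271 176  21  24 394] [544.6 -41. ]
[ 65.  190.8] [ 46 180  40  24 727] [585.7 157.4]
[269.1 212.5] [249 207  40  10 278] [523.6 -24.4]
[  7.5 313.4] [  0 304  19  24 316] [477.2 269.1]
{'box': [190.5, 53.5, 165.8, 162.8], 'score': 0.77}
```

View pics/w1.png

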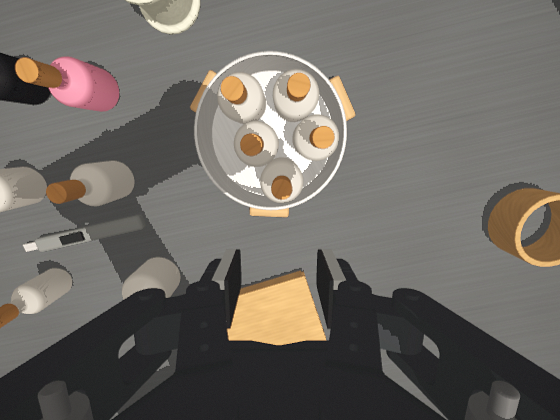

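The wrist view shows the tin rim as an ellipse centred at about (271,131). The stoppers are at (233,90), (298,86), (322,137), (251,144) and (281,187), and the bay is on the left, towards +y. Next I fit silhouettes to get precise positions.

```bash
cat >> h.py <<'E'
from scipy.optimize import minimize
th=np.linspace(0,2*np.pi,72,endpoint=False);C=np.c_[np.cos(th),np.sin(th)]
def circ(d,x,y,z,r): return np.array([px(d,(x+r*c,y+r*s,z)) for c,s in C])
def stopper(d,mask,x,y,top=111,L=25):
    S=4
    u,v=px(d,(x,y,top-5));x0,y0=int(u)-40,int(v)-40
    y0=max(y0,0);x0=max(x0,0)
    big=cv2.resize(mask[y0:y0+80,x0:x0+80],None,fx=S,fy=S,interpolation=cv2.INTER_NEAREST)>0
    def cost(p):
        P=np.r_[circ(d,p[0],p[1],top,10),circ(d,p[0],p[1],top-L,10)]
        h=cv2.convexHull((((P-[x0,y0]+.5)*S)).astype(np.float32)).astype(int)
        m=np.zeros(big.shape,np.uint8);cv2.fillConvexPoly(m,h,1)
        n=cv2.dilate(m,np.ones((9,9)))>0;m=m>0
        return -(m&big).sum()/(m|(big&n)).sum()
    r=minimize(cost,[x,y],method="Nelder-Mead",options=dict(initial_simplex=[[x-3,y-3],[x+4,y],[x,y+4]],xatol=.1,fatol=1e-4))
    return r.x,-r.fun
def rim(d,x,y):
    g=cv2.cvtColor(d["img"],cv2.COLOR_RGB2GRAY).astype(np.float32);g=cv2.GaussianBlur(g,(3,3),0)
    def prof(p,r): 
        q=circ(d,p[0],p[1],70,r).astype(np.float32);return cv2.remap(g,q[:,:1],q[:,1:],cv2.INTER_LINEAR).clip(0,255)
    cost=lambda p:-(prof(p,76)-.5*prof(p,80)-.5*prof(p,72)).clip(-20,90).mean()
    best=min(((cost((x+i,y+j)),x+i,y+j) for i in range(-12,13,2) for j in range(-12,13,2)))
    r=minimize(cost,best[1:],method="Nelder-Mead",options=dict(initial_simplex=[[best[1]-2,best[2]-2],[best[1]+2,best[2]],[best[1],best[2]+2]]));return r.x,-r.fun
def tinpack(d,guess,c0=(588,-41)):
    m=blobs(d["img"])[1];c,q=rim(d,*c0);print("rim",c.round(1),round(q,1))
    o=[]
    for g in guess:
        p,s=stopper(d,m,*g);v=p-c;o.append(p);print(p.round(1),round(s,2),"rel",v.round(1),"r",np.hypot(*v).round(1),"ang",np.degrees(np.arctan2(v[1],v[0])).round(0))
    o=np.array(o)
    print(np.linalg.norm(o[:,None]-o[None],axis=2).round(0).tolist());return c,o
E
python3 - <<'E'
from h import *
d=np.load("w1.npy",allow_pickle=True).item()
tinpack(d,[(626,-74),(636,-19),(581,-86),(588,-23),(545,-41)])
m=blobs(d["img"])[1]
print(stopper(d,m,586,157,108))
t=cam("top");mt=blobs(t["img"])[1]
tinpack(t,[(626,-74),(636,-19),(581,-86),(588,-23),(545,-41)])
for g in((585,167),(602,282)): print(stopper(t,mt,*g,108))
E
```

```text
rim [593. -40.] 75.4
[626.9 -74.1] 0.93 rel [ 34.  -34.1] r 48.1 ang -45.0
[636.8 -18.5] 0.94 rel [43.9 21.6] r 48.9 ang 26.0
[580.5 -86.5] 0.92 rel [-12.5 -46.5] r 48.1 ang -105.0
[588.4 -23. ] 0.92 rel [-4.5 17. ] r 17.6 ang 105.0
[543.5 -40.8] 0.92 rel [-49.5  -0.7] r 49.5 ang -179.0
[[0.0, 57.0, 48.0, 64.0, 90.0], [57.0, 0.0, 88.0, 49.0, 96.0], [48.0, 88.0, 0.0, 64.0, 59.0], [64.0, 49.0, 64.0, 0.0, 48.0], [90.0, 96.0, 59.0, 48.0, 0.0]]
(array([585.51444112, 167.00759139]), np.float64(0.9551195688784102))
rim [592.1 -39.2] 13.8
[623. -77.] -0.0 rel [ 30.9 -37.8] r 48.9 ang -51.0
[640.1 -19. ] 0.2 rel [48.  20.2] r 52.1 ang 23.0
[578. -89.] -0.0 rel [-14.1 -49.8] r 51.8 ang -106.0
[585. -26.] -0.0 rel [-7.1 13.2] r 15.0 ang 118.0
[542. -44.] -0.0 rel [-50.1  -4.8] r 50.3 ang -174.0
[[0.0, 60.0, 47.0, 64.0, 87.0], [60.0, 0.0, 94.0, 56.0, 101.0], [47.0, 94.0, 0.0, 63.0, 58.0], [64.0, 56.0, 63.0, 0.0, 47.0], [87.0, 101.0, 58.0, 47.0, 0.0]]
(array([591.04322958, 171.72019529]), np.float64(0.22308288148721922))
(array([602.76862049, 282.80095005]), np.float64(0.8853887399463807))
```

```bash
cat >> h.py <<'E'
def go(target,yaw=None):
    s=read_state();r=R.from_quat(s["ee_rot"]);X=r.as_matrix()[:,0];y0=np.arctan2(X[1],X[0]);yaw=y0 if yaw is None else yaw
    G=R.from_matrix(np.c_[[np.cos(yaw),np.sin(yaw),0],[np.sin(yaw),-np.cos(yaw),0],[0,0,-1]])
    print("yaw",y0.round(3),"turn",(G*r.inv()).as_rotvec().round(3),"dp",(np.array(target)-s["position"]).round(1),"pos",s["position"].round(1),"F",s["contact_force"].round(1),"w",round(s["gripper_width"],1),"t",round(s["clock"],2),"j",s["joints"].round(2))
E
python3 -c "
from h import *
go((588.4,-23,81))"
```

```text
yaw -0.221 turn [-0.006  0.01  -0.   ] dp [  64.7   10.9 -152.7] pos [523.7 -33.9 233.7] F [ 1.2  0.5 -0.9] w 40.1 t 2.88 j [ 0.24  0.21 -0.24 -0.   -1.12  1.11]
```

Call:
{"fn": "servo_tool", "kwargs": {"turn": [[-0.006,0.01,0],[0,0,0],[0,0,0],[0,0,0],[0,0,0]], "dp": [[0.045,0.008,-0.03],[0.02,0.003,-0.04],[0,0,-0.03],[0,0,0],[0,0,0]], "fingers": [0.04,0.04,0.04,0.04,0.04]}}

```text
clock: 3.5
position: [591.2, -17.9, 135.4]
ee_rot: [0.994, -0.106, 0.004, -0.001]
contact_force: [-0.5, -0.4, 0.7]
gripper_width: 40.2
```

Run:
```python
from h import *
go((588.4,-23,81))
d=cam("wrist");cv2.imwrite("pics/w2.png",d["img"][...,::-1])
m=blobs(d["img"])[1];print(rim(d,593,-40))
for g in((588.4,-23),(636.8,-18.5),(626.9,-74),(580.5,-86.5)): print(stopper(d,m,*g))
```

```text
yaw -0.213 turn [-0.001  0.008 -0.   ] dp [ -2.8  -5.1 -54.4] pos [591.2 -17.9 135.4] F [-0.5 -0.4  0.7] w 40.2 t 3.5 j [ 0.24  0.41 -0.21  0.   -0.94  1.11]
(array([592.92295227, -40.04272061]), np.float64(62.9700927734375))
(array([589.17431724, -22.8631565 ]), np.float64(0.9470486594950114))
(array([637.40789987, -18.34201591]), np.float64(0.9404718693284937))
(array([627.52757659, -73.74695937]), np.float64(0.9529559118236473))
(array([581.21007084, -86.07573322]), np.float64(0.9610352538179742))
```

View pics/w2.png

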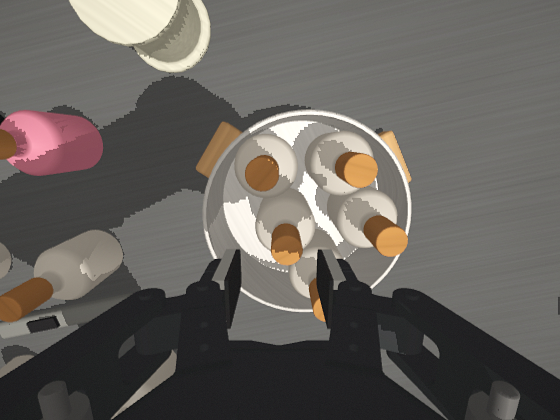

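The bottle positions repeat to within 1 mm. The middle stopper is at (286,245), between the open fingers, so I descend and grip it.

Call:
{"fn": "servo_tool", "kwargs": {"turn": [[0,0.008,0],[0,0,0],[0,0,0],[0,0,0],[0,0,0]], "dp": [[-0.002,-0.005,0],[0,0,-0.02],[0,0,-0.02],[0,0,-0.012],[0,0,0]], "fingers": [0.038,0.038,0.038,0.038,0.038]}}

```text
clock: 4.18
position: [591.6, -23.6, 89.3]
ee_rot: [0.994, -0.106, 0.005, -0.002]
contact_force: [0.5, 0.1, -0.2]
gripper_width: 38.2
```

```bash
python3 -c "
from h import *
go((589.2,-22.9,81))"
```

```text
yaw -0.213 turn [-0.003  0.011 -0.   ] dp [-2.4  0.7 -8.3] pos [591.6 -23.6  89.3] F [ 0.5  0.1 -0.2] w 38.2 t 4.17 j [ 0.23  0.46 -0.26 -0.   -0.83  1.13]
```

Call:
{"fn": "servo_tool", "kwargs": {"turn": [[-0.003,0.011,0],[0,0,0],[0,0,0],[0,0,0],[0,0,0]], "dp": [[-0.0025,0.0005,-0.008],[0,0,0],[0,0,0],[0,0,0],[0,0,0]], "fingers": [0.038,0.038,0.015,0.015,0.015]}}

```text
clock: 4.8
position: [590.2, -22.9, 83.0]
ee_rot: [0.994, -0.106, 0.002, -0.001]
contact_force: [-0.1, -0.4, -1.3]
gripper_width: 18.4
```

```bash
python3 -c "
from h import *
go((593,-40,81))"
```

```text
yaw -0.212 turn [-0.001  0.003 -0.   ] dp [  2.8 -17.1  -2. ] pos [590.2 -22.9  83. ] F [-0.1 -0.4 -1.3] w 18.4 t 4.8 j [ 0.24  0.47 -0.27 -0.   -0.83  1.12]
```

Call:
{"fn": "servo_tool", "kwargs": {"turn": [[0,0.003,0],[0,0,0],[0,0,0],[0,0,0],[0,0,0]], "dp": [[0.001,-0.006,0],[0.001,-0.006,0],[0.001,-0.005,0],[0,0,0],[0,0,0]], "fingers": [0.015,0.015,0.015,0.015,0.015]}}

```text
clock: 5.42
position: [593.6, -41.5, 83.0]
ee_rot: [0.994, -0.106, 0.0, -0.0]
contact_force: [-0.0, 1.3, -0.7]
gripper_width: 18.3
```

Run:
```python
from h import *
go((593.4,-41.5,83))
d=cam("wrist")
m=blobs(d["img"])[1];print(rim(d,593,-40))
for g in((636.8,-18.5),(626.9,-74),(580.5,-86.5)): print(stopper(d,m,*g))
```

```text
yaw -0.213 turn [-0.001  0.    -0.   ] dp [-0.2 -0.   0. ] pos [593.6 -41.5  83. ] F [-0.   1.3 -0.7] w 18.3 t 5.42 j [ 0.2   0.48 -0.25 -0.   -0.84  1.16]
(array([592.95461945, -40.11496201]), np.float64(44.38261032104492))
(array([637.68791644, -19.16074536]), np.float64(0.9488458504059247))
(array([627.7209321 , -73.88317612]), np.float64(0.9518142853339723))
(array([597.42656512, -83.06926357]), np.float64(0.6847804529768752))
```

Call:
{"fn": "servo_tool", "kwargs": {"turn": [[0,0,0],[0,0,0],[0,0,0],[0,0,0],[0,0,0]], "dp": [[0,0,0],[0,0,0],[0,0,0.02],[0,0,0.022],[0,0,0]], "fingers": [0.034,0.034,0.034,0.034,0.034]}}

```text
clock: 6.1
position: [593.2, -41.0, 125.7]
ee_rot: [0.994, -0.106, -0.0, -0.0]
contact_force: [-0.6, -0.0, 0.4]
gripper_width: 34.3
```

Call:
{"fn": "servo_tool", "kwargs": {"turn": [[0,0,0],[0,0,0],[0,0,0],[0,0,0],[0,0,0]], "dp": [[0.022,0.011,0.004],[0.021,0.011,0],[0,0,0],[0,0,0],[0,0,0]], "fingers": [0.034,0.034,0.034,0.034,0.034]}}

```text
clock: 6.72
position: [633.4, -18.9, 125.4]
ee_rot: [0.994, -0.107, -0.004, 0.0]
contact_force: [-0.4, -0.0, 0.0]
gripper_width: 34.2
```

Run:
```python
from h import *
go((637.6,-19,83))
d=cam("wrist")
m=blobs(d["img"])[1];print(rim(d,593,-40))
for g in((636.8,-18.5),(626.9,-74),(593,-41)): print(stopper(d,m,*g))
```

```text
yaw -0.213 turn [-0.001 -0.009 -0.   ] dp [  4.2  -0.1 -42.4] pos [633.4 -18.9 125.4] F [-0.4 -0.   0. ] w 34.2 t 6.72 j [ 0.22  0.49 -0.1  -0.   -0.99  1.14]
(array([593.57208192, -39.45678441]), np.float64(38.07963562011719))
(array([638.08382472, -18.49408834]), np.float64(0.9513854649442856))
(array([628.20891424, -73.70184932]), np.float64(0.9653308726601635))
(array([593.66918945, -28.10131836]), np.float64(0.11633616619452314))
```

Call:
{"fn": "servo_tool", "kwargs": {"turn": [[0,-0.008,0],[0,0,0],[0,0,0],[0,0,0],[0,0,0]], "dp": [[0.004,0,-0.005],[0,0,-0.018],[0,0,-0.018],[0,0,0],[0,0,0]], "fingers": [0.034,0.034,0.034,0.034,0.034]}}

```text
clock: 7.4
position: [637.5, -19.7, 84.0]
ee_rot: [0.994, -0.107, 0.001, -0.001]
contact_force: [-0.3, 0.6, -0.2]
gripper_width: 34.1
```

Call:
{"fn": "servo_tool", "kwargs": {"turn": [[0,0,0],[0,0,0],[0,0,0],[0,0,0],[0,0,0]], "dp": [[0,0,0],[0,0,0],[0,0,0],[0,0,0],[0,0,0]], "fingers": [0.034,0.015,0.015,0.015,0.015]}}

```text
clock: 8.02
position: [638.0, -19.6, 85.4]
ee_rot: [0.994, -0.107, 0.002, -0.001]
contact_force: [0.2, -0.3, -0.9]
gripper_width: 18.2
```

Run:
```python
from h import *
c=np.array([593,-40]);a=np.radians(14)
go((*(c+49.5*np.array([np.cos(a),np.sin(a)])),83))
```

```text
yaw -0.214 turn [-0.002  0.005 -0.   ] dp [ 3.  -8.4 -2.4] pos [638.  -19.6  85.4] F [ 0.2 -0.3 -0.9] w 18.2 t 8.03 j [ 0.22  0.53 -0.14 -0.   -0.89  1.13]
```

Call:
{"fn": "servo_tool", "kwargs": {"turn": [[0,0.005,0],[0,0,0],[0,0,0],[0,0,0],[0,0,0]], "dp": [[0.001,-0.003,0],[0.001,-0.003,0],[0.001,-0.002,0],[0,0,0],[0,0,0]], "fingers": [0.015,0.015,0.015,0.015,0.015]}}

```text
clock: 8.65
position: [641.4, -28.3, 85.4]
ee_rot: [0.994, -0.107, -0.0, -0.001]
contact_force: [0.3, -0.6, -0.9]
gripper_width: 17.9
```

Run:
```python
from h import *
c=np.array([593,-40]);a=np.radians(14)
go((*(c+49.5*np.array([np.cos(a),np.sin(a)])),83))
d=cam("wrist");m=blobs(d["img"])[1]
print(stopper(d,m,628,-74), stopper(d,m,641,-28))
```

```text
yaw -0.215 turn [-0.001 -0.001  0.   ] dp [-0.4  0.3 -2.4] pos [641.4 -28.3  85.4] F [ 0.3 -0.6 -0.9] w 17.9 t 8.65 j [ 0.21  0.54 -0.13 -0.   -0.9   1.15]
(array([643.76251546, -69.92000052]), np.float64(0.654494488427592)) (array([641.31806189, -28.93530355]), np.float64(0.9241558151855673))
```

Call:
{"fn": "servo_tool", "kwargs": {"turn": [[0,0,0],[0,0,0],[0,0,0],[0,0,0],[0,0,0]], "dp": [[0,0,0],[0,0,0],[0,0,0.02],[0,0,0.02],[0,0,0.004]], "fingers": [0.034,0.034,0.034,0.034,0.034]}}

```text
clock: 9.32
position: [641.3, -28.1, 130.5]
ee_rot: [0.994, -0.107, -0.001, -0.001]
contact_force: [0.4, 0.2, -0.1]
gripper_width: 33.6
```

Call:
{"fn": "servo_tool", "kwargs": {"turn": [[0,0,0],[0,0,0],[0,0,0],[0,0,0],[0,0,0]], "dp": [[-0.04,-0.005,0.004],[-0.045,-0.006,0],[-0.009,-0.001,0],[0,0,0],[0,0,0]], "fingers": [0.036,0.036,0.036,0.036,0.036]}}

```text
clock: 9.95
position: [545.7, -40.0, 132.8]
ee_rot: [0.994, -0.107, -0.001, -0.001]
contact_force: [-0.9, 0.8, -0.1]
gripper_width: 36.5
```

Run:
```python
from h import *
go((544,-41,83))
d=cam("wrist")
m=blobs(d["img"])[1];print(rim(d,593,-40))
for g in((641.,-28.5),(628,-74),(593,-41),(581,-86),(544,-41)): print(stopper(d,m,*g))
```

```text
yaw -0.214 turn [-0.001 -0.001  0.   ] dp [ -1.7  -1.  -49.8] pos [545.7 -40.  132.8] F [-0.9  0.8 -0.1] w 36.5 t 9.95 j [ 0.22  0.35 -0.32 -0.   -0.9   1.14]
(array([593.05782267, -39.98984135]), np.float64(75.49842071533203))
(array([639.38204525, -27.91712386]), np.float64(0.947781555639508))
(array([626.76543501, -73.96114001]), np.float64(0.9342141863699582))
(array([591.50107812, -41.35462458]), np.float64(0.9352965092640995))
(array([580.59912369, -87.44584276]), np.float64(0.9577187310567792))
(array([543.47437989, -41.06641033]), np.float64(0.9495279982836301))
```

Call:
{"fn": "servo_tool", "kwargs": {"turn": [[0,0,0],[0,0,0],[0,0,0],[0,0,0],[0,0,0]], "dp": [[-0.002,-0.001,-0.01],[-0.001,0,-0.02],[0,0,-0.018],[0,0,0],[0,0,0]], "fingers": [0.036,0.036,0.036,0.036,0.036]}}

```text
clock: 10.62
position: [544.5, -40.9, 80.7]
ee_rot: [0.994, -0.107, -0.001, -0.0]
contact_force: [-0.3, 0.9, -0.1]
gripper_width: 35.7
```

Call:
{"fn": "servo_tool", "kwargs": {"turn": [[0,0,0],[0,0,0],[0,0,0],[0,0,0],[0,0,0]], "dp": [[0,0,0],[0,0,0],[0,0,0],[0,0,0],[0,0,0]], "fingers": [0.036,0.015,0.015,0.015,0.015]}}

```text
clock: 11.25
position: [545.2, -40.7, 82.0]
ee_rot: [0.994, -0.107, -0.0, -0.001]
contact_force: [-0.2, 0.7, -1.2]
gripper_width: 18.4
```

Run:
```python
from h import *
c=np.array([593,-40]);a=np.radians(-164)
go((*(c+49.5*np.array([np.cos(a),np.sin(a)])),83))
d=cam("wrist");m=blobs(d["img"])[1];print(stopper(d,m,544,-41),rim(d,593,-40))
```

```text
yaw -0.214 turn [-0.002  0.     0.   ] dp [  0.2 -13.    1. ] pos [545.2 -40.7  82. ] F [-0.2  0.7 -1.2] w 18.4 t 11.25 j [ 0.22  0.41 -0.38 -0.   -0.78  1.14]
(array([543.51046945, -40.85571866]), np.float64(0.9495835851088984)) (array([593.35054688, -40.38163394]), np.float64(66.48152923583984))
```

Call:
{"fn": "servo_tool", "kwargs": {"turn": [[0,0,0],[0,0,0],[0,0,0],[0,0,0],[0,0,0]], "dp": [[0,-0.004,0],[0.001,-0.004,0],[0.001,-0.004,0],[0,0,0],[0,0,0]], "fingers": [0.015,0.015,0.015,0.015,0.015]}}

```text
clock: 11.92
position: [547.3, -53.9, 81.8]
ee_rot: [0.994, -0.107, -0.0, -0.001]
contact_force: [0.3, -0.0, -1.1]
gripper_width: 18.4
```

Call:
{"fn": "servo_tool", "kwargs": {"turn": [[0,0,0],[0,0,0],[0,0,0],[0,0,0],[0,0,0]], "dp": [[0,0,0],[0,0,0],[0,0,0.02],[0,0,0.03],[-0.02,0,0.03]], "fingers": [0.034,0.034,0.034,0.034,0.034]}}

```text
clock: 12.55
position: [526.6, -53.7, 161.7]
ee_rot: [0.994, -0.107, -0.002, 0.0]
contact_force: [-0.6, -0.5, 0.3]
gripper_width: 34.4
```

Call:
{"fn": "servo_tool", "kwargs": {"turn": [[0,0,0],[0,0,0],[0,0,0],[0,0,0],[0,0,0]], "dp": [[0,0.02,0.03],[0,0.02,0.03],[0,0,0],[0,0,0],[0,0,0]], "fingers": [0.04,0.05,0.05,0.05,0.05]}}

```text
clock: 13.18
position: [525.6, -12.9, 225.7]
ee_rot: [0.994, -0.107, -0.001, -0.001]
contact_force: [-0.4, -0.7, 0.6]
gripper_width: 50.2
```

Run:
```python
from h import *
go((602.5,282.5,80))
d=cam("wrist");cv2.imwrite("pics/w3.png",d["img"][...,::-1])
tinpack(d,[(641.,-28.5),(628,-74),(581,-86),(546,-53),(593,-41)])
m=blobs(d["img"])[1];print(stopper(d,m,586,167,108))
```

```text
yaw -0.214 turn [-0.002 -0.001  0.   ] dp [  76.9  295.4 -145.7] pos [525.6 -12.9 225.7] F [-0.4 -0.7  0.6] w 50.2 t 13.18 j [ 0.28  0.22 -0.24 -0.   -1.11  1.07]
rim [592.8 -39.9] 78.3
[639.4 -27.3] 0.94 rel [46.5 12.7] r 48.2 ang 15.0
[626.9 -73.8] 0.95 rel [ 34.  -33.9] r 48.0 ang -45.0
[580.3 -87.1] 0.94 rel [-12.5 -47.2] r 48.8 ang -105.0
[545.  -53.5] 0.94 rel [-47.8 -13.6] r 49.7 ang -164.0
[591.4 -40.8] 0.93 rel [-1.4 -0.9] r 1.6 ang -148.0
[[0.0, 48.0, 84.0, 98.0, 50.0], [48.0, 0.0, 48.0, 84.0, 48.0], [84.0, 48.0, 0.0, 49.0, 48.0], [98.0, 84.0, 49.0, 0.0, 48.0], [50.0, 48.0, 48.0, 48.0, 0.0]]
(array([585.60861425, 167.00679313]), np.float64(0.9530266343825666))
```

View pics/w3.png

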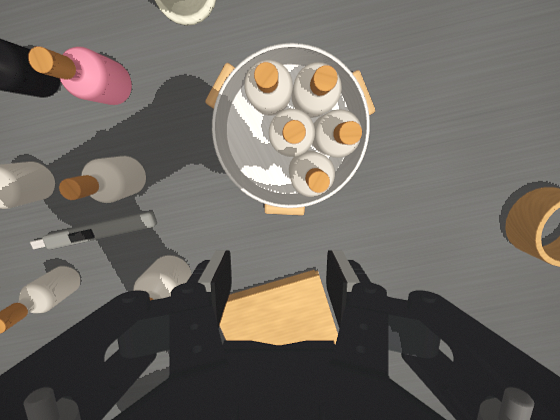

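The tin is now packed neatly: the middle bottle is within about 1.5 mm of centre and the ring bottles are at 15°, -45°, -105° and -164°. Next I fetch match_b, turning the jaws 28° so that they fall between neighbours.

Call:
{"fn": "servo_tool", "kwargs": {"turn": [[0,0,0.098],[0,0,0.098],[0,0,0.098],[0,0,0.098],[0,0,0.098]], "dp": [[0.012,0.036,-0.018],[0.012,0.036,-0.018],[0.012,0.036,-0.018],[0.012,0.036,-0.018],[0.012,0.036,-0.018]], "fingers": [0.05,0.05,0.05,0.05,0.05]}}

```text
clock: 13.85
position: [586.0, 167.4, 130.5]
ee_rot: [0.99, 0.142, -0.003, 0.001]
contact_force: [-0.2, -0.1, 1.0]
gripper_width: 49.8
```

Run:
```python
from h import *
go((585.6,167,80),0.275)
d=cam("wrist");m=blobs(d["img"])[1];print(stopper(d,m,586,167,108),stopper(d,m,602.5,282.5,108))
```

```text
yaw 0.284 turn [ 0.002 -0.005 -0.009] dp [ -0.4  -0.4 -50.5] pos [586.  167.4 130.5] F [-0.2 -0.1  1. ] w 49.8 t 13.85 j [ 0.54  0.45 -0.16 -0.   -0.97  1.31]
(array([586.16936069, 168.80217643]), np.float64(0.9549964756276094)) (array([603.80996256, 281.79094492]), np.float64(0.9705446069082433))
```

Call:
{"fn": "servo_tool", "kwargs": {"turn": [[0,-0.005,0],[0,0,0],[0,0,0],[0,0,0],[0,0,0]], "dp": [[0,0.0005,-0.015],[0,0,-0.02],[0,0,-0.013],[0,0,0],[0,0,0]], "fingers": [0.05,0.05,0.05,0.05,0.05]}}

```text
clock: 14.52
position: [585.8, 170.3, 73.8]
ee_rot: [0.99, 0.144, -0.004, 0.003]
contact_force: [0.6, -0.3, 0.9]
gripper_width: 50.2
```

Run:
```python
from h import *
go((585.8,167.5,80),0.275)
d=cam("wrist");m=blobs(d["img"])[1];print(stopper(d,m,586,167,108))
```

```text
yaw 0.289 turn [ 0.007 -0.008 -0.014] dp [-0.  -2.8  6.2] pos [585.8 170.3  73.8] F [ 0.6 -0.3  0.9] w 50.2 t 14.53 j [ 0.55  0.51 -0.22  0.   -0.85  1.31]
(array([586.6086121, 168.9544687]), np.float64(0.9571593979158626))
```

Call:
{"fn": "servo_tool", "kwargs": {"turn": [[0.007,-0.008,-0.014],[0,0,0],[0,0,0],[0,0,0],[0,0,0]], "dp": [[0.001,-0.0015,0.006],[0,0,0],[0,0,0],[0,0,0],[0,0,0]], "fingers": [0.05,0.05,0.015,0.015,0.015]}}

```text
clock: 15.2
position: [587.9, 169.2, 82.8]
ee_rot: [0.991, 0.136, 0.003, -0.001]
contact_force: [0.3, 0.2, -1.4]
gripper_width: 17.9
```

Run:
```python
from h import *
go((605,8,190),0.275)
d=cam("wrist");m=blobs(d["img"])[1];print(stopper(d,m,586,167,108))
```

```text
yaw 0.273 turn [-0.003  0.005  0.002] dp [  17.1 -161.2  107.2] pos [587.9 169.2  82.8] F [ 0.3  0.2 -1.4] w 17.9 t 15.2 j [ 0.54  0.5  -0.22 -0.   -0.85  1.3 ]
(array([586.59833792, 168.56554607]), np.float64(0.9432118182328821))
```

Call:
{"fn": "servo_tool", "kwargs": {"turn": [[-0.003,0.005,0],[0,0,0],[0,0,0],[0,0,0],[0,0,0]], "dp": [[0,0,0.04],[0,0,0.05],[0.005,-0.04,0.015],[0.005,-0.045,0],[0.005,-0.045,0]], "fingers": [0.015,0.015,0.015,0.015,0.015]}}

```text
clock: 15.88
position: [601.2, 38.5, 188.2]
ee_rot: [0.99, 0.139, -0.003, 0.001]
contact_force: [0.0, 0.2, -1.5]
gripper_width: 18.1
```

Call:
{"fn": "servo_tool", "kwargs": {"turn": [[0,0,0],[0,0,0],[0,0,0],[0,0,0],[0,0,0]], "dp": [[0.002,-0.024,0],[0.001,-0.006,0],[0,0,0],[0,0,0],[0,0,0]], "fingers": [0.015,0.015,0.015,0.015,0.015]}}

```text
clock: 16.5
position: [603.1, 6.9, 186.3]
ee_rot: [0.99, 0.138, -0.005, 0.0]
contact_force: [-0.0, 0.6, -0.6]
gripper_width: 18.2
```

```bash
cat >> h.py <<'E'
def held(d,grip,guess=None):
    s=read_state();zb=s["position"][2]-grip;m=blobs(d["img"])[1]
    p,q=stopper(d,m,*(s["position"][:2]-[1,0] if guess is None else guess),top=108+zb);print("held",p.round(1),round(q,2),"under z",round(zb,1));return p
E
python3 - <<'E'
from h import *
go((606.7,8.9,110),0.275)
d=cam("wrist");cv2.imwrite("pics/w4.png",d["img"][...,::-1])
tinpack(d,[(641.,-28.5),(628,-74),(581,-86),(546,-53),(593,-41)])
held(d,82.8)
E
```

```text
yaw 0.277 turn [ 0.002 -0.009 -0.002] dp [  3.6   2.  -76.3] pos [603.1   6.9 186.3] F [-0.   0.6 -0.6] w 18.2 t 16.5 j [ 0.28  0.39 -0.11 -0.   -1.09  1.57]
rim [593.4 -39.3] 42.9
[640.1 -26.9] 0.94 rel [46.7 12.4] r 48.3 ang 15.0
[627.5 -73.3] 0.96 rel [ 34.1 -34. ] r 48.2 ang -45.0
[581.3 -86.6] 0.93 rel [-12.1 -47.3] r 48.8 ang -104.0
[543. -56.] -0.0 rel [-50.4 -16.7] r 53.1 ang -162.0
[592. -40.] 0.93 rel [-1.4 -0.7] r 1.6 ang -154.0
[[0.0, 48.0, 84.0, 101.0, 50.0], [48.0, 0.0, 48.0, 86.0, 49.0], [84.0, 48.0, 0.0, 49.0, 48.0], [101.0, 86.0, 49.0, 0.0, 52.0], [50.0, 49.0, 48.0, 52.0, 0.0]]
held [602.    6.2] 0.94 under z 103.5
```

View pics/w4.png

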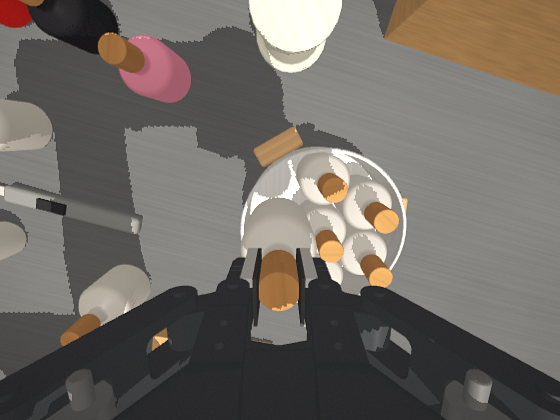

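Call:
{"fn": "servo_tool", "kwargs": {"turn": [[0.002,-0.009,0],[0,0,0],[0,0,0],[0,0,0],[0,0,0]], "dp": [[0.004,0.0025,-0.01],[0,0,-0.01],[0,0,0],[0,0,0],[0,0,0]], "fingers": [0.015,0.015,0.015,0.015,0.015]}}

```text
clock: 17.18
position: [607.0, 10.6, 164.2]
ee_rot: [0.99, 0.139, -0.0, -0.0]
contact_force: [0.9, 0.1, -1.2]
gripper_width: 18.0
```

```bash
cat >> h.py <<'E'
def chk(grip,tgt,gs=((641.,-28.5),(628,-74),(581,-86),(593,-41))):
    go(read_state()["position"],0.275)
    d=cam("wrist");c,o=tinpack(d,gs);p=held(d,grip);print("held rel",(p-c).round(1),"fix",(np.array(tgt)-(p-c)).round(1),"dist",np.linalg.norm(o-p,axis=1).round(1));return d
E
python3 - <<'E'
from h import *
chk(82.8,(12.6,48.1))
E
```

```text
yaw 0.278 turn [-0.    -0.001 -0.003] dp [0. 0. 0.] pos [607.   10.6 164.2] F [ 0.9  0.1 -1.2] w 18.0 t 17.18 j [ 0.28  0.41 -0.13 -0.   -1.03  1.57]
rim [593.  -39.7] 45.8
[640.1 -26.8] 0.95 rel [47.1 12.9] r 48.8 ang 15.0
[627.7 -73.2] 0.96 rel [ 34.6 -33.5] r 48.2 ang -44.0
[582.1 -85.9] 0.48 rel [-10.9 -46.3] r 47.5 ang -103.0
[592.2 -40.1] 0.9 rel [-0.8 -0.4] r 0.9 ang -154.0
[[0.0, 48.0, 83.0, 50.0], [48.0, 0.0, 47.0, 49.0], [83.0, 47.0, 0.0, 47.0], [50.0, 49.0, 47.0, 0.0]]
held [605.9   9.9] 0.94 under z 81.6
held rel [12.9 49.6] fix [-0.3 -1.5] dist [50.2 85.9 98.8 51.8]
```

Call:
{"fn": "servo_tool", "kwargs": {"turn": [[0,0,0],[0,0,0],[0,0,0],[0,0,0],[0,0,0]], "dp": [[0,-0.0015,0],[0,0,-0.006],[0,0,-0.006],[0,0,-0.006],[0,0,0]], "fingers": [0.015,0.015,0.015,0.015,0.015]}}

```text
clock: 17.85
position: [607.0, 8.8, 145.2]
ee_rot: [0.99, 0.139, -0.0, -0.0]
contact_force: [-0.4, -0.0, -1.2]
gripper_width: 18.0
```

Run:
```python
from h import *
chk(82.8,(12.6,48.1))
```

```text
yaw 0.278 turn [-0.    -0.    -0.003] dp [0. 0. 0.] pos [607.    8.8 145.2] F [-0.4 -0.  -1.2] w 18.0 t 17.85 j [ 0.28  0.43 -0.16 -0.   -0.99  1.57]
rim [593.1 -39.7] 50.4
[640.1 -26.8] 0.95 rel [47. 13.] r 48.8 ang 15.0
[627.5 -72.9] 0.95 rel [ 34.3 -33.2] r 47.7 ang -44.0
[601.4 -74.6] 0.19 rel [  8.2 -34.8] r 35.8 ang -77.0
[592.5 -40.2] 0.75 rel [-0.6 -0.4] r 0.8 ang -143.0
[[0.0, 48.0, 62.0, 49.0], [48.0, 0.0, 26.0, 48.0], [62.0, 26.0, 0.0, 35.0], [49.0, 48.0, 35.0, 0.0]]
held [606.    8.1] 0.94 under z 62.7
held rel [12.9 47.9] fix [-0.3  0.2] dist [48.8 83.9 82.8 50.2]
```

Call:
{"fn": "servo_tool", "kwargs": {"turn": [[0,0,0],[0,0,0],[0,0,0],[0,0,0],[0,0,0]], "dp": [[-0.0005,0,-0.008],[0,0,-0.008],[0,0,-0.008],[0,0,-0.008],[0,0,0]], "fingers": [0.015,0.015,0.015,0.015,0.015]}}

```text
clock: 18.52
position: [606.5, 8.8, 111.0]
ee_rot: [0.99, 0.139, -0.0, -0.0]
contact_force: [-0.7, -0.2, -1.0]
gripper_width: 17.8
```

Run:
```python
from h import *
chk(82.8,(12.6,48.1))
```

```text
yaw 0.278 turn [-0.    -0.    -0.003] dp [0. 0. 0.] pos [606.5   8.8 111. ] F [-0.7 -0.2 -1. ] w 17.8 t 18.52 j [ 0.28  0.46 -0.2  -0.   -0.91  1.57]
rim [593.2 -39.8] 43.3
[640.1 -26.5] 0.95 rel [46.8 13.3] r 48.7 ang 16.0
[627.7 -72.7] 0.96 rel [ 34.5 -33. ] r 47.7 ang -44.0
[573.  -70.7] 0.08 rel [-20.3 -30.9] r 36.9 ang -123.0
[610.8 -31.5] 0.39 rel [17.6  8.3] r 19.5 ang 25.0
[[0.0, 48.0, 80.0, 30.0], [48.0, 0.0, 55.0, 45.0], [80.0, 55.0, 0.0, 54.0], [30.0, 45.0, 54.0, 0.0]]
held [605.6   8.2] 0.94 under z 28.6
held rel [12.3 48. ] fix [0.3 0.1] dist [49.  83.9 85.3 40.1]
```

Call:
{"fn": "servo_tool", "kwargs": {"turn": [[0,0,0],[0,0,0],[0,0,0],[0,0,0],[0,0,0]], "dp": [[0,0,-0.008],[0,0,-0.008],[0,0,-0.006],[0,0,0],[0,0,-0.001]], "fingers": [0.015,0.015,0.015,0.015,0.015]}}

```text
clock: 19.2
position: [607.3, 8.9, 87.4]
ee_rot: [0.99, 0.139, 0.001, -0.0]
contact_force: [0.6, -0.2, -1.9]
gripper_width: 17.7
```

Call:
{"fn": "servo_tool", "kwargs": {"turn": [[0,0,0],[0,0,0],[0,0,0],[0,0,0],[0,0,0]], "dp": [[0,0,-0.001],[0,0,0],[0,0,0],[0,0,0],[0,0,0.01]], "fingers": [0.015,0.015,0.034,0.034,0.034]}}

```text
clock: 19.82
position: [607.8, 8.9, 97.3]
ee_rot: [0.99, 0.139, 0.002, 0.0]
contact_force: [-0.6, 0.4, -0.3]
gripper_width: 33.8
```

Call:
{"fn": "servo_tool", "kwargs": {"turn": [[0,0,0],[0,0,0],[0,0,0],[0,0,0],[0,0,0]], "dp": [[0,0,0.02],[0,0,0.03],[0,0,0.03],[-0.04,0.02,0.02],[-0.04,0.02,0.01]], "fingers": [0.034,0.034,0.05,0.05,0.05]}}

```text
clock: 20.45
position: [529.1, 48.8, 214.1]
ee_rot: [0.99, 0.138, 0.004, 0.0]
contact_force: [0.5, 1.0, -0.0]
gripper_width: 50.0
```

Run:
```python
from h import *
go((603.5,282,80),0.275)
d=cam("wrist");cv2.imwrite("pics/w5.png",d["img"][...,::-1])
tinpack(d,[(641.,-28.5),(628,-74),(581,-86),(546,-53),(593,-41),(605.5,8)])
```

```text
yaw 0.276 turn [-0.001  0.008 -0.001] dp [  74.4  233.2 -134.1] pos [529.1  48.8 214.1] F [ 0.5  1.  -0. ] w 50.0 t 20.45 j [ 0.4   0.24 -0.25  0.   -1.07  1.45]
rim [592.7 -39.8] 72.3
[639.3 -26.7] 0.95 rel [46.6 13.1] r 48.4 ang 16.0
[626.8 -73.2] 0.96 rel [ 34.1 -33.4] r 47.7 ang -44.0
[580.3 -86.4] 0.95 rel [-12.4 -46.7] r 48.3 ang -105.0
[545.  -52.6] 0.95 rel [-47.7 -12.9] r 49.4 ang -165.0
[591.2 -40.1] 0.94 rel [-1.5 -0.3] r 1.5 ang -168.0
[604.7   8.9] 0.94 rel [12.  48.7] r 50.1 ang 76.0
[[0.0, 48.0, 84.0, 98.0, 50.0, 50.0], [48.0, 0.0, 48.0, 84.0, 49.0, 85.0], [84.0, 48.0, 0.0, 49.0, 48.0, 98.0], [98.0, 84.0, 49.0, 0.0, 48.0, 86.0], [50.0, 49.0, 48.0, 48.0, 0.0, 51.0], [50.0, 85.0, 98.0, 86.0, 51.0, 0.0]]
```

View pics/w5.png

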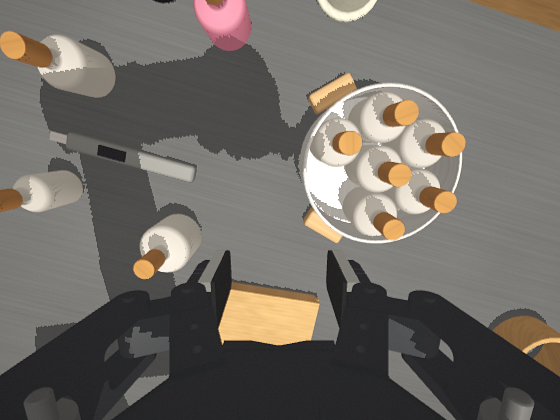

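Call:
{"fn": "servo_tool", "kwargs": {"turn": [[0,0.008,0],[0,0,0],[0,0,0],[0,0,0],[0,0,0]], "dp": [[0.015,0.047,-0.015],[0.015,0.047,-0.015],[0.015,0.047,-0.015],[0.015,0.047,-0.015],[0.014,0.045,-0.015]], "fingers": [0.05,0.05,0.05,0.05,0.05]}}

```text
clock: 21.12
position: [601.2, 288.6, 148.6]
ee_rot: [0.99, 0.138, 0.008, -0.003]
contact_force: [-0.1, 0.2, -0.0]
gripper_width: 49.8
```

Run:
```python
from h import *
go((603.5,282,80),0.275)
d=cam("wrist");m=blobs(d["img"])[1];print(stopper(d,m,603,282,108))
go((603.5,282,80),0.275)
```

```text
yaw 0.276 turn [-0.009  0.014 -0.001] dp [  2.3  -6.6 -68.6] pos [601.2 288.6 148.6] F [-0.1  0.2 -0. ] w 49.8 t 21.12 j [ 0.69  0.51 -0.01  0.   -1.04  1.16]
(array([603.92924695, 283.2081374 ]), np.float64(0.945225858804436))
yaw 0.28 turn [-0.009  0.014 -0.005] dp [  1.5 -11.4 -65.5] pos [602.  293.4 145.5] F [ 4.4  2.7 -0.3] w 50.1 t 21.18 j [ 0.7   0.52 -0.    0.   -1.04  1.15]
```

Call:
{"fn": "servo_tool", "kwargs": {"turn": [[-0.009,0.014,0],[0,0,0],[0,0,0],[0,0,0],[0,0,0]], "dp": [[0.001,-0.011,0],[0,0,-0.02],[0,0,-0.02],[0,0,-0.01],[0,0,0]], "fingers": [0.05,0.05,0.05,0.05,0.05]}}

```text
clock: 21.8
position: [604.4, 280.2, 97.9]
ee_rot: [0.99, 0.139, 0.001, -0.0]
contact_force: [1.4, 0.2, 0.8]
gripper_width: 49.9
```

Run:
```python
from h import *
go((604,282.5,82),0.275)
d=cam("wrist");m=blobs(d["img"])[1];print(stopper(d,m,603,282,108))
```

```text
yaw 0.28 turn [-0.     0.002 -0.005] dp [ -0.4   2.3 -15.9] pos [604.4 280.2  97.9] F [1.4 0.2 0.8] w 49.9 t 21.8 j [ 0.68  0.56 -0.05  0.   -0.96  1.17]
(array([604.19398043, 283.29942333]), np.float64(0.9550179147894569))
```

Call:
{"fn": "servo_tool", "kwargs": {"turn": [[0,0.002,-0.005],[0,0,0],[0,0,0],[0,0,0],[0,0,0]], "dp": [[0.0005,0.0035,-0.005],[0,0,-0.009],[0,0,0],[0,0,0],[0,0,0]], "fingers": [0.05,0.05,0.05,0.015,0.015]}}

```text
clock: 22.48
position: [606.4, 284.6, 86.1]
ee_rot: [0.991, 0.137, 0.002, -0.001]
contact_force: [0.1, 0.0, -0.4]
gripper_width: 17.8
```

Call:
{"fn": "servo_tool", "kwargs": {"turn": [[0,0,0],[0,0,0],[0,0,0],[0,0,0],[0,0,0]], "dp": [[0,0,0],[0,0,0],[0,0,0],[0,0,0],[0,0,0]], "fingers": [0.015,0.015,0.015,0.015,0.015]}}

```text
clock: 23.1
position: [606.3, 284.7, 86.0]
ee_rot: [0.991, 0.137, 0.002, -0.001]
contact_force: [0.3, 0.1, -0.2]
gripper_width: 18.1
```

Run:
```python
from h import *
go((558.4,-3.7,190),0.275)
d=cam("wrist");m=blobs(d["img"])[1];print(stopper(d,m,604,282,108))
```

```text
yaw 0.275 turn [-0.003  0.004  0.   ] dp [ -47.9 -288.4  104. ] pos [606.3 284.7  86. ] F [ 0.3  0.1 -0.2] w 18.1 t 23.1 j [ 0.68  0.58 -0.05  0.   -0.93  1.17]
(array([604.25257039, 283.60733914]), np.float64(0.9403535696366909))
```

Call:
{"fn": "servo_tool", "kwargs": {"turn": [[-0.003,0.004,0],[0,0,0],[0,0,0],[0,0,0],[0,0,0]], "dp": [[0,0,0.04],[0,0,0.05],[-0.007,-0.04,0.01],[-0.008,-0.048,0],[-0.008,-0.048,0]], "fingers": [0.015,0.015,0.015,0.015,0.015]}}

```text
clock: 23.78
position: [581.4, 147.9, 186.2]
ee_rot: [0.99, 0.139, -0.002, 0.001]
contact_force: [0.1, 0.1, -1.4]
gripper_width: 17.6
```

Call:
{"fn": "servo_tool", "kwargs": {"turn": [[0,0,0],[0,0,0],[0,0,0],[0,0,0],[0,0,0]], "dp": [[-0.008,-0.048,0],[-0.008,-0.048,0],[-0.005,-0.03,0],[-0.002,-0.012,0],[0,0,0]], "fingers": [0.015,0.015,0.015,0.015,0.015]}}

```text
clock: 24.4
position: [555.1, 3.0, 185.8]
ee_rot: [0.991, 0.137, -0.002, 0.0]
contact_force: [1.4, -0.2, -1.5]
gripper_width: 17.9
```

Run:
```python
from h import *
go((559.3,-3.3,190),0.275)
```

```text
yaw 0.276 turn [ 0.001 -0.005 -0.001] dp [ 4.2 -6.3  4.2] pos [555.1   3.  185.8] F [ 1.4 -0.2 -1.5] w 17.9 t 24.4 j [ 0.3   0.31 -0.23  0.   -1.04  1.55]
```

Call:
{"fn": "servo_tool", "kwargs": {"turn": [[0.001,-0.005,0],[0,0,0],[0,0,0],[0,0,0],[0,0,0]], "dp": [[0.004,-0.006,-0.008],[0,0,-0.007],[0,0,0],[0,0,0],[0,0,0]], "fingers": [0.015,0.015,0.015,0.015,0.015]}}

```text
clock: 25.02
position: [560.1, -0.3, 168.8]
ee_rot: [0.99, 0.139, -0.0, 0.0]
contact_force: [0.3, 0.4, -1.6]
gripper_width: 18.3
```

Run:
```python
from h import *
d=chk(86.0,(-35.4,35.4),((641.,-28.5),(628,-74),(581,-86),(593,-41),(605,9)))
cv2.imwrite("pics/w6.png",d["img"][...,::-1])
```

```text
yaw 0.28 turn [ 0.    -0.    -0.005] dp [0. 0. 0.] pos [ 5.601e+02 -3.000e-01  1.688e+02] F [ 0.3  0.4 -1.6] w 18.3 t 25.02 j [ 0.29  0.33 -0.24  0.   -1.    1.56]
rim [593.1 -39.2] 56.1
[639.6 -27. ] 0.94 rel [46.5 12.2] r 48.1 ang 15.0
[627.  -73.2] 0.95 rel [ 33.9 -34. ] r 48.0 ang -45.0
[580.7 -86.7] 0.95 rel [-12.4 -47.4] r 49.0 ang -105.0
[591.5 -40.3] 0.95 rel [-1.6 -1.1] r 2.0 ang -146.0
[605.1   8.5] 0.94 rel [12.  47.7] r 49.2 ang 76.0
[[0.0, 48.0, 84.0, 50.0, 50.0], [48.0, 0.0, 48.0, 48.0, 85.0], [84.0, 48.0, 0.0, 48.0, 98.0], [50.0, 48.0, 48.0, 0.0, 51.0], [50.0, 85.0, 98.0, 51.0, 0.0]]
held [558.3  -1.2] 0.94 under z 82.9
held rel [-34.8  38.1] fix [-0.6 -2.7] dist [85.3 99.6 88.4 51.3 47.8]
```

View pics/w6.png

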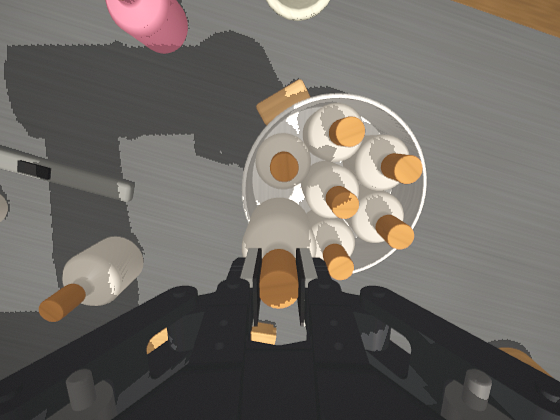

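Call:
{"fn": "servo_tool", "kwargs": {"turn": [[0,0,0],[0,0,0],[0,0,0],[0,0,0],[0,0,0]], "dp": [[-0.001,-0.003,0],[0,0,-0.007],[0,0,0],[0,0,0],[0,0,0]], "fingers": [0.015,0.015,0.015,0.015,0.015]}}

```text
clock: 25.7
position: [559.1, -3.6, 161.7]
ee_rot: [0.99, 0.139, 0.0, 0.0]
contact_force: [-0.5, -0.3, -1.5]
gripper_width: 18.1
```

Run:
```python
from h import *
chk(86.0,(-35.4,35.4),((641.,-28.5),(628,-74),(581,-86),(593,-41),(605,9)))
```

```text
yaw 0.279 turn [ 0.     0.    -0.004] dp [0. 0. 0.] pos [559.1  -3.6 161.7] F [-0.5 -0.3 -1.5] w 18.1 t 25.7 j [ 0.28  0.33 -0.26  0.   -0.98  1.57]
rim [592.8 -39.6] 58.4
[639.5 -27.1] 0.94 rel [46.7 12.6] r 48.3 ang 15.0
[627.1 -73.3] 0.95 rel [ 34.3 -33.6] r 48.0 ang -44.0
[580.7 -86.7] 0.96 rel [-12.1 -47. ] r 48.6 ang -104.0
[591.5 -40.2] 0.95 rel [-1.3 -0.6] r 1.4 ang -156.0
[605.1   8.4] 0.94 rel [12.3 48. ] r 49.5 ang 76.0
[[0.0, 48.0, 84.0, 50.0, 49.0], [48.0, 0.0, 48.0, 49.0, 85.0], [84.0, 48.0, 0.0, 48.0, 98.0], [50.0, 49.0, 48.0, 0.0, 50.0], [49.0, 85.0, 98.0, 50.0, 0.0]]
held [557.3  -4.6] 0.94 under z 75.7
held rel [-35.5  35. ] fix [0.1 0.4] dist [85.2 97.9 85.3 49.4 49.5]
```

Call:
{"fn": "servo_tool", "kwargs": {"turn": [[0,0,0],[0,0,0],[0,0,0],[0,0,0],[0,0,0]], "dp": [[0,0,-0.005],[0,0,-0.005],[0,0,-0.005],[0,0,-0.005],[0,0,0]], "fingers": [0.015,0.015,0.015,0.015,0.015]}}

```text
clock: 26.38
position: [558.9, -3.6, 139.9]
ee_rot: [0.99, 0.139, -0.0, 0.0]
contact_force: [-0.5, -0.2, -2.0]
gripper_width: 18.0
```

Run:
```python
from h import *
chk(86.0,(-35.4,35.4),((641.,-28.5),(628,-74),(593,-41),(605,9)))
```

```text
yaw 0.279 turn [ 0.    -0.    -0.004] dp [0. 0. 0.] pos [558.9  -3.6 139.9] F [-0.5 -0.2 -2. ] w 18.0 t 26.38 j [ 0.28  0.36 -0.28  0.   -0.93  1.57]
rim [592.4 -39.5] 55.1
[639.5 -26.9] 0.94 rel [47.1 12.6] r 48.7 ang 15.0
[627.1 -73.2] 0.96 rel [ 34.7 -33.7] r 48.4 ang -44.0
[591.6 -40.1] 0.95 rel [-0.8 -0.6] r 1.0 ang -141.0
[605.2   8.2] 0.94 rel [12.9 47.7] r 49.4 ang 75.0
[[0.0, 48.0, 50.0, 49.0], [48.0, 0.0, 49.0, 84.0], [50.0, 49.0, 0.0, 50.0], [49.0, 84.0, 50.0, 0.0]]
held [557.2  -4.5] 0.93 under z 54.2
held rel [-35.2  35. ] fix [-0.2  0.4] dist [85.3 98.  49.6 49.7]
```

Call:
{"fn": "servo_tool", "kwargs": {"turn": [[0,0,0],[0,0,0],[0,0,0],[0,0,0],[0,0,0]], "dp": [[0,0,-0.007],[0,0,-0.007],[0,0,-0.007],[0,0,0],[0,0,0]], "fingers": [0.015,0.015,0.015,0.015,0.015]}}

```text
clock: 27.05
position: [559.3, -3.5, 117.8]
ee_rot: [0.99, 0.139, 0.0, 0.0]
contact_force: [-0.0, -0.4, -1.9]
gripper_width: 18.2
```

Call:
{"fn": "servo_tool", "kwargs": {"turn": [[0,0,0],[0,0,0],[0,0,0],[0,0,0],[0,0,0]], "dp": [[0,0,-0.007],[0,0,-0.007],[0,0,-0.006],[0,0,0],[0,0,0]], "fingers": [0.015,0.015,0.015,0.015,0.015]}}

```text
clock: 27.68
position: [559.4, -3.5, 96.4]
ee_rot: [0.99, 0.139, 0.0, 0.0]
contact_force: [0.2, -0.2, -1.8]
gripper_width: 18.0
```

Floor contact should come at a TCP height of about 89, so I lower the last 7 mm gently.

Call:
{"fn": "servo_tool", "kwargs": {"turn": [[0,0,0],[0,0,0],[0,0,0],[0,0,0],[0,0,0]], "dp": [[0,0,-0.003],[0,0,-0.002],[0,0,0],[0,0,-0.001],[0,0,0]], "fingers": [0.015,0.015,0.015,0.015,0.015]}}

```text
clock: 28.3
position: [559.7, -3.5, 90.5]
ee_rot: [0.99, 0.139, 0.001, 0.0]
contact_force: [-0.2, 0.3, -0.9]
gripper_width: 18.1
```

Call:
{"fn": "servo_tool", "kwargs": {"turn": [[0,0,0],[0,0,0],[0,0,0],[0,0,0],[0,0,0]], "dp": [[0,0,0],[0,0,0],[0,0,0],[0,0,0],[0,0,0.01]], "fingers": [0.015,0.034,0.034,0.034,0.034]}}

```text
clock: 28.92
position: [560.1, -3.5, 101.3]
ee_rot: [0.99, 0.14, 0.001, 0.0]
contact_force: [0.1, 0.4, 0.1]
gripper_width: 33.7
```

Call:
{"fn": "servo_tool", "kwargs": {"turn": [[0,0,0],[0,0,0],[0,0,0],[0,0,0],[0,0,0]], "dp": [[0,0,0.02],[0,0,0.03],[0,0,0.04],[-0.02,0.02,0.04],[-0.02,0.02,0]], "fingers": [0.034,0.034,0.034,0.034,0.034]}}

```text
clock: 29.55
position: [520.9, 36.4, 239.5]
ee_rot: [0.99, 0.139, 0.004, 0.0]
contact_force: [-0.5, 0.2, -0.2]
gripper_width: 33.8
```

Run:
```python
from h import *
go((559.3,-3.3,190),0.275)
d=cam("wrist");cv2.imwrite("pics/w7.png",d["img"][...,::-1])
tinpack(d,[(641.,-28.5),(628,-74),(581,-86),(546,-53),(593,-41),(605.5,8),(557.5,-4.5)])
e=cam("scene");cv2.imwrite("pics/s7.png",cv2.resize(e["img"][150:300,220:420,::-1],(800,600),interpolation=cv2.INTER_CUBIC))
```

```text
yaw 0.278 turn [-0.     0.008 -0.003] dp [ 38.4 -39.7 -49.5] pos [520.9  36.4 239.5] F [-0.5  0.2 -0.2] w 33.8 t 29.55 j [ 0.38  0.2  -0.24  0.   -1.13  1.47]
rim [592.8 -39.5] 78.5
[639.3 -26.8] 0.95 rel [46.6 12.7] r 48.3 ang 15.0
[626.8 -73.3] 0.94 rel [ 34.1 -33.8] r 48.0 ang -45.0
[580.2 -86.6] 0.95 rel [-12.6 -47.1] r 48.7 ang -105.0
[544.8 -52.9] 0.95 rel [-48.  -13.4] r 49.9 ang -164.0
[591.2 -40.3] 0.94 rel [-1.5 -0.8] r 1.7 ang -153.0
[605.    8.7] 0.92 rel [12.2 48.2] r 49.7 ang 76.0
[556.9  -5. ] 0.94 rel [-35.8  34.5] r 49.8 ang 136.0
[[0.0, 48.0, 84.0, 98.0, 50.0, 49.0, 85.0], [48.0, 0.0, 48.0, 85.0, 49.0, 85.0, 98.0], [84.0, 48.0, 0.0, 49.0, 48.0, 98.0, 85.0], [98.0, 85.0, 49.0, 0.0, 48.0, 86.0, 49.0], [50.0, 49.0, 48.0, 48.0, 0.0, 51.0, 49.0], [49.0, 85.0, 98.0, 86.0, 51.0, 0.0, 50.0], [85.0, 98.0, 85.0, 49.0, 49.0, 50.0, 0.0]]
```

View pics/s7.png

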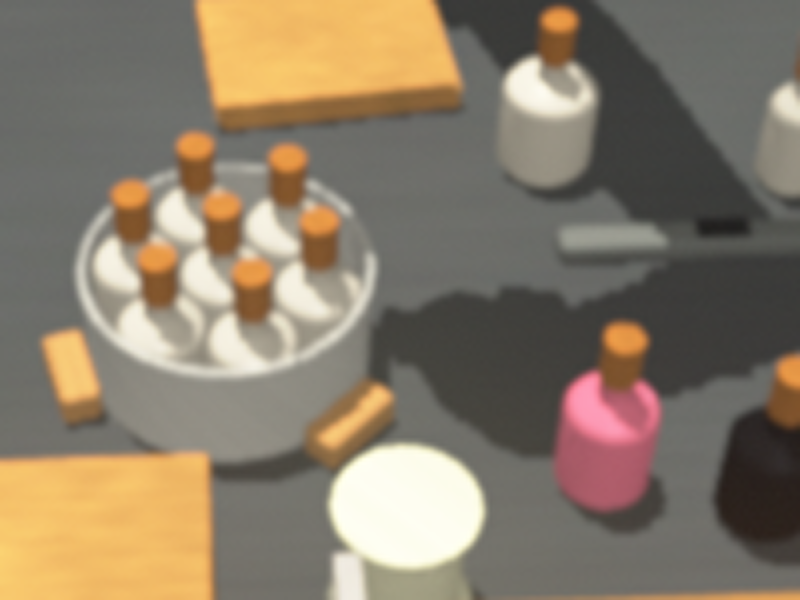

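All seven stoppers are level and upright in the tin: one in the middle and six around it, from crop (130,195) to (320,225). I bring the arm to rest and hand in.

Call:
{"fn": "servo_tool", "kwargs": {"turn": [[0,0,0],[0,0,0],[0,0,0],[0,0,0],[0,0,0]], "dp": [[0,0,0],[0,0,0],[0,0,0],[0,0,0],[0,0,0]], "fingers": [0.034,0.034,0.034,0.034,0.034]}}

```text
clock: 30.28
position: [519.3, 35.4, 236.1]
ee_rot: [0.99, 0.139, -0.0, 0.001]
contact_force: [-0.8, -0.1, -0.2]
gripper_width: 33.8
```

```bash
python3 -c "
from bench import *
print(job_done())"
```

```text
the job is handed in; nothing more can be done
None
```

The tin is packed and handed in at about 30 s of the 72 s allowed; no verdict was reported. I slid the three strayed bottles back by their stoppers, then lowered match_b and match_a into the bay. The wrist force readings between moves stayed within a few newtons, so I saw no sign of a bottle being forced.

- **Position:** in the last wrist picture the six ring stoppers are 48–50 mm from the tin's axis (limit 53 mm) and the middle one is about 1.7 mm off. Neighbours are 48–51 mm apart.
- **Upright and seated:** in the scene picture all seven stoppers look upright and level. I judged seating on the tin's floor only from that picture and the release height, about 1.5 mm above the floor for match_a, not from a separate measurement.
- **Other things:** I never moved the arm onto the slim or stout bottle, the knife, the tape or the twine. I did not re-measure where they stand.
- **Disagreements:** the wrist camera and the tool position differed by about 1–2 mm in x, so I placed the new bottles relative to the rim and neighbours in the same picture. The top camera's in-tin measurement failed early on because the arm hid the tin from it.

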